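# Press the proud slide frames flush in the archive drawer

### The arm

A 6-joint arm with a two-finger parallel gripper is mounted at the origin on the work surface. World frame = base frame: x ahead of the robot, y to its left, z up, the work surface at z = 0. Lengths are in m, angles in rad, forces in N, time in s.
With the tool pointing down it reaches from about 0.3 to 0.875 m from the base axis. Payload 4.2 kg.
Tool frame: the origin (TCP) lies at the very end of the fingers, on their centre line; the grasp point (between the pads) lies 19 mm behind it; z points along the fingers, y is the line along which they close (so a half turn about z gives the same grasp; the last joint's range is limited). The gripper opens to 85 mm and grips with 20 to 120 N. Pads are 22 mm wide; open, the fingers measure 114 mm over their backs; the gripper's body (76 mm by 85 mm) begins 54 mm behind the grasp point. The pads swing forward as they close: fully open they stand 13 mm farther back than shut.
Start: joints at [1.194, 0.32, 1.565, -0, 1.257, -0.02], TCP at [0.201, 0.539, 0.231] pointing down, gripper open.
Joint ranges: [-3.11, 3.11], [-0.84, 2.01], [0.21, 2.61], [-1.34, 4.49], [0.05, 2.63], [-2.56, 2.56]. Speed limits (rad/s): [2.57, 2.57, 3.14, 3.14, 3.14, 3.14].

### API

Orientations are given as [roll, pitch, yaw] about the fixed x, y, z axes, in that order (R = Rz(yaw) Ry(pitch) Rx(roll)).
In Python, from cell import arm, cams gives the robot as it stands.
- The arm moves only by the shell command python3 -m crank 'ROWS' [OPENING] [FORCE]. ROWS is JSON, a list of rows, each a list of 2 entries, a list of its own where there are three numbers: the shift along the tool's x, y, z in mm, then the turn about the tool's z in degrees. A call has 1 to 10 rows; each row shifts and turns the commanded pose from where the row before left it, along the tool's axes as they then stand; what a row does not reach is not made up. A row lasts 1/10 s, in which the tool goes at most 50 mm and 8.59 degrees, less where a joint would pass 70% of its speed; a pose out of reach is approached as far as the arm can. A call is refused whole if a number of a shift passes 50 or a number of a turn 8.59, either way. A call with a gripper value outside its range is refused whole. OPENING is the opening, from 0 (shut) to 1 (fully open), set as the call begins (- or left out, the last holds). The fingers move at their own pace and stop on an object; FORCE is the grip in N (left out, the last holds). Time passes only in rows, so rows that do not move let the fingers close. It gives the time, the measured TCP pose, the force, the opening and the grip force at its end, in the units of the state.
- arm.observe(): the state, without advancing time (a new reading comes with each control period).
- cams.read_camera(name): name is "side" or "top"; returns a dict with "pixels" (384x512x3 uint8, red, green, blue), "K" (3x3 intrinsics, pixels), "distortion" ([k1, k2, p1, p2, k3] as OpenCV has them; the pictures are not rectified), "pose" (4x4, takes a point from camera to world coordinates). Camera axes: x right, y down, z forward; pixel columns grow to the right and rows downward; lengths in m; the calibration is good to about 2 mm. A picture is of the moment at which its call begins. There is no depth.
- arm.job_done(): hands the job in; it is judged then, once.
The state is a dict: "clock": time; "qpos": joint angles; "joint_vel": joint speeds; "effort": joint torques, N m; "tcp_pos": TCP position; "tcp_rot": TCP orientation; "ft_force": force on the tool from outside, world axes, zero at the start; "torque": the same for the moment, N m; "opening": finger opening in m; "grasp_force": force on a finger pad.
Only numpy, scipy, OpenCV 4.12 (cv2) and the standard library are available. Lean on these libraries where they do the work, as an engineer would, in place of code of your own. Each camera call takes 0.05 s, during which the arm holds its last target. There are 200 camera calls.

### The job

Three things stand proud in the open slide drawer, so it cannot be closed. With a fingertip, press them gently down into their wells, until they no longer stand proud of the tray, in this order: first the oak frame with the round window, then the oak frame with the square window, then the solid black tin carrier. Do not touch the ruby glass slide, do not lift anything, leave everything else where it is, and finish with the hand clear.

Things in the scene. Friction and masses are not known exactly. Their poses are not given: they have to be found in the camera images.
- cabinet: Low painted cabinet (fixed), drawer open towards the robot. Origin on the table under the tray middle; x from drawer front into the cabinet. 2 x 2 wells at x, y = +/-54 mm, any item in any well; tray deck (tops of well walls) 50 mm above the table, well floor 30. Drawer sides (y = +/-116) 56 high, front (x = -188) 62, cabinet case (x = 135 to 316, 298 wide) 86; trough before the wells
- round_frame: Oak slide frame, 92 x 92 x 12 mm, with one ROUND through window 50 mm across, centred at x = +9 mm: wood 30 mm wide on the -x side, 12 mm on the +x side. Origin: centre of its underside, z up; x, y parallel to the cabinet's.
- round_frame_spot (a point): Middle of the wide (30 x 92 mm) bar of the round-window frame, on its top face (31 mm towards -x from the frame's centre), the spot to press. Starts 9 to 12 mm above the tray deck (flush = 50 mm above the table). The part slides only up and down, needs about 3 N to move, stays where left, meets the well floor 8 mm below flush (lower than flush is fine); over 40 N damages it
- square_frame: Oak slide frame, 92 x 92 x 12 mm, with one SQUARE through window 50 x 50 mm, centred at x = +9 mm: wood 30 mm wide on the -x side, 12 mm on the +x side. Origin: centre of its underside, z up; x, y parallel to the cabinet's.
- square_frame_spot (a point): Middle of the wide (30 x 92 mm) bar of the square-window frame, on its top face (31 mm towards -x from the frame's centre), the spot to press. Starts 9 to 12 mm above the tray deck (flush = 50 mm above the table). The part slides only up and down, needs about 3 N to move, stays where left, meets the well floor 8 mm below flush (lower than flush is fine); over 40 N damages it
- tin_carrier: Solid black japanned tin carrier, 92 x 92 x 12 mm, no window, with a thin rolled bead near its edge. Origin: centre of its underside, z up; x, y parallel to the cabinet's.
- tin_carrier_spot (a point): Middle of the flat top face of the tin carrier, the spot to press. Starts 9 to 12 mm above the tray deck (flush = 50 mm above the table). The part slides only up and down, needs about 3 N to move, stays where left, meets the well floor 8 mm below flush (lower than flush is fine); over 40 N damages it
- ruby_slide: Ruby glass slide, 82 x 82 x 6 mm, loose, lying low on the floor of the fourth well, its top 14 mm below the tray deck: not to be touched. Origin: centre of its underside, z up
- magnifier: Bystander: small magnifying glass in a horn rim, 50 mm across, 10 mm thick, handle 75 mm along its -y, loose in the trough at the front of the drawer. Origin: centre of the lens, underside
- brush: Bystander: dusting brush 170 mm long, loose on the table to the left (+y) of the drawer. Origin: on its underside
- jar: Bystander: closed jar 52 mm across, 75 mm tall, loose on the table to the right (-y) of the drawer. Origin: centre of its underside

How it is judged:
On the way, in this order (a step that is already met when the one before it is completed fails the run):
1. the round-window frame is pressed flush (z of round_frame_spot in the frame of cabinet below 0.0525 m), for 0.2 s.
2. the square-window frame is pressed flush (z of square_frame_spot in the frame of cabinet below 0.0525 m), for 0.2 s.
3. the tin carrier is pressed flush (z of tin_carrier_spot in the frame of cabinet below 0.0525 m), for 0.2 s.
At the end, for the whole second after the job is handed in: All three spots are at rest flush or lower, at most 2.5 mm above the tray deck; the ruby slide within 5 mm and the bystanders within 15 mm of where they were (z of each of round_frame_spot, square_frame_spot, tin_carrier_spot in the frame of cabinet below 0.0525 m and linear speed of each of round_frame, square_frame, tin_carrier below 0.005 m/s and distance of ruby_slide from where it was at the start of the episode below 0.005 m and distance of each of magnifier, brush, jar from where it was at the start of the episode below 0.015 m); the robot touches nothing.
It fails at once if wrong order: a later item is pressed down (below 6.5 mm above the deck) before the one before it in the order is flush ((z of round_frame_spot in the frame of cabinet above 0.0525 m and z of any of square_frame_spot, tin_carrier_spot in the frame of cabinet below 0.0565 m) or (z of square_frame_spot in the frame of cabinet above 0.0525 m and z of tin_carrier_spot in the frame of cabinet below 0.0565 m)).
It fails at once if an item is pressed harder than 40 N (contact force between any of the arm, the fingers and round_frame above 40 N or contact force between any of the arm, the fingers and square_frame above 40 N or contact force between any of the arm, the fingers and tin_carrier above 40 N).
It fails at once if an item is pulled up out of its well (over 16 mm above the deck) (z of any of round_frame_spot, square_frame_spot, tin_carrier_spot in the frame of cabinet above 0.066 m).
It fails at once if the ruby glass slide is touched (contact force between any of the fingers, the arm and ruby_slide above 0.3 N).
It fails at once if a bystander is moved over 15 mm (distance of any of magnifier, brush, jar from where it was at the start of the episode above 0.015 m).
It also fails if it takes over 42 s, if anything falls off the work surface, if the arm or the gripper's body presses on something with over 40 N, if the wrist force passes 120 N, or if a joint passes its speed limit or range.

## Working session

There is one attempt and no reset: what is moved stays moved. The work goes in short steps, Python scripts to look and compute and a shell command to move; the robot and the scene stay as the last step left them, time stands still between calls to the robot, and variables do not carry over. Pictures are saved under pics/ and viewed, at most 10 in all, crops included, and the job is handed in when it is done.

```bash
mkdir -p pics; python3 - <<'E'
from cell import arm,cams
import cv2
for n in ("top","side"):
    c=cams.read_camera(n); cv2.imwrite(f"pics/{n}0.png",c["pixels"][:,:,::-1]); print(n,c["K"],c["distortion"],c["pose"])
s=arm.observe(); print(s)
E
```

```text
top [[495.6464523    0.         260.02499508]
 [  0.         495.6464523  193.90189633]
 [  0.           0.           1.        ]] [-0.18407322  0.          0.          0.          0.        ] [[ 0.00358442 -0.98214347  0.18809933  0.30018782]
 [-0.99993451 -0.00556456 -0.01000012  0.05088109]
 [ 0.01086825 -0.18805117 -0.9820991   1.27778879]
 [ 0.          0.          0.          1.        ]]
side [[452.82354104   0.         247.99588197]
 [  0.         452.82354104 199.4128807 ]
 [  0.           0.           1.        ]] [-0.10473405  0.          0.          0.          0.        ] [[ 0.94650664 -0.23631598  0.21972697  0.31479201]
 [-0.32241721 -0.66489315  0.67376869 -0.60869757]
 [-0.01312735 -0.70857029 -0.70551812  0.7371601 ]
 [ 0.          0.          0.          1.        ]]
{'clock': 0.1, 'qpos': array([ 1.19398098e+00,  3.20191622e-01,  1.56553579e+00, -4.20944071e-05,
        1.25741128e+00, -2.00398672e-02]), 'joint_vel': array([-1.73669593e-03, -1.96507044e-03, -8.38369605e-05, -3.22735568e-04,
        4.96097167e-04, -2.45932790e-04]), 'effort': array([ 1.18199547e-03, -4.16405833e+01, -2.34703892e+01,  2.16265462e-04,
        4.91272425e-03,  4.77201041e-06]), 'tcp_pos': array([0.2006981 , 0.53838463, 0.23059547]), 'tcp_rot': array([-3.14004612e+00,  9.03560677e-06,  2.78483019e+00]), 'ft_force': array([ 0.36856967, -0.10586453,  0.44527392]), 'torque': array([-0.01359593,  0.01487046,  0.01562412]), 'grasp_force': 0.0, 'opening': 0.08544505586695218}
```

View pics/top0.png

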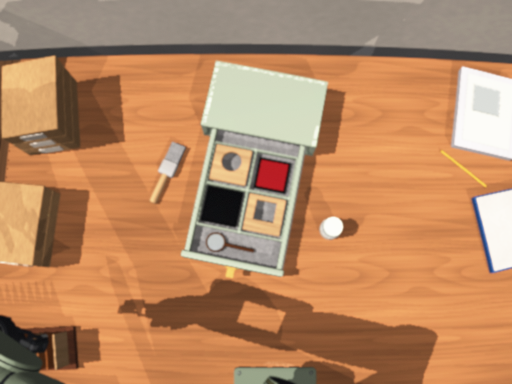

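View pics/side0.png

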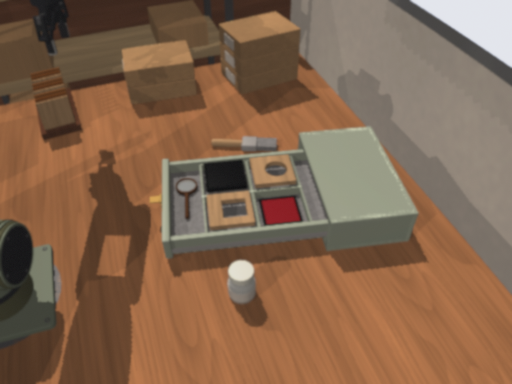

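```bash
python3 - <<'E'
import cv2
a=cv2.imread("pics/top0.png")[55:280,175:335]; b=cv2.imread("pics/side0.png")[120:260,150:420]
cv2.imwrite("pics/tc.png",cv2.resize(a[:225],None,fx=2.66,fy=2.66,interpolation=cv2.INTER_CUBIC))
cv2.imwrite("pics/sc.png",cv2.resize(b,None,fx=2.9,fy=2.9,interpolation=cv2.INTER_CUBIC))
E
```

```text
(no output)
```

View pics/tc.png

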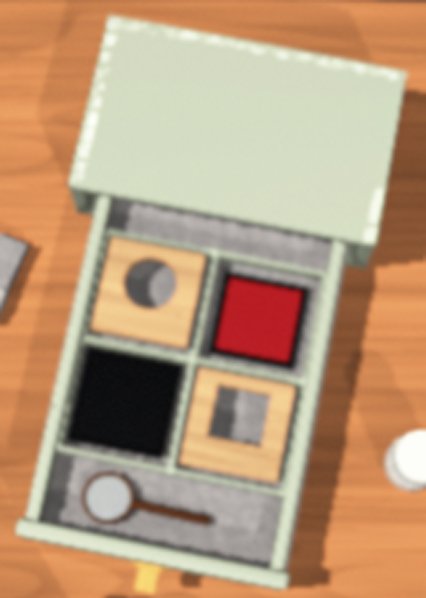

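View pics/sc.png

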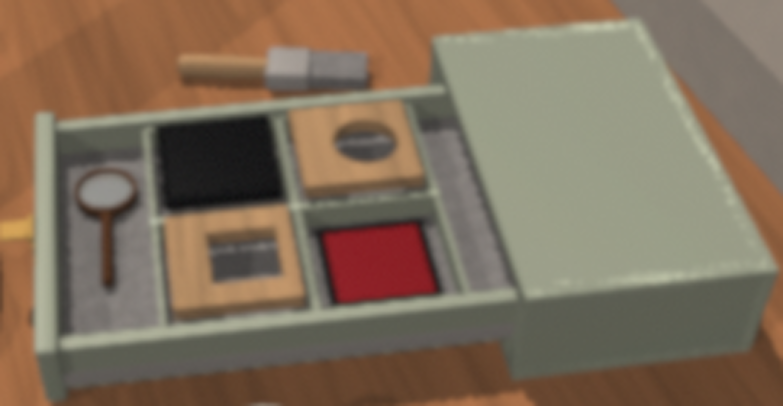

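```bash
cat > fit.py <<'E'
from cell import arm,cams
import cv2,numpy as np
from scipy.optimize import least_squares
obj=np.array([[135,149,86],[316,149,86],[316,-149,86],[135,-149,86],[100,100,60.5],[100,8,60.5],[8,100,60.5],[8,8,60.5],[-8,-8,60.5],[-8,-100,60.5],[-100,-8,60.5],[-100,-100,60.5]])/1e3
T=np.array([[71,186],[110,16],[405,72],[374,245],[110,235],[210,254],[88,330],[192,352],[202,366],[299,382],[178,467],[283,484]])/2.66+[175,55]
S=np.array([[434,38],[642,20],[777,270],[524,297],[403,98],[425,182],[288,108],[306,193],[293,205],[306,301],[165,212],[174,312]])/2.9+[150,120]
C=[(cams.read_camera("top"),T),(cams.read_camera("side"),S)]
def world(p,o):
    c,s=np.cos(p[2]),np.sin(p[2]); return np.c_[p[0]+c*o[:,0]-s*o[:,1],p[1]+s*o[:,0]+c*o[:,1],o[:,2]]
def res(p,cs):
    r=[]
    for c,m in cs:
        P=np.linalg.inv(c["pose"]); r.append(cv2.projectPoints(world(p,obj),cv2.Rodrigues(P[:3,:3])[0],P[:3,3],c["K"],np.array(c["distortion"]))[0][:,0]-m)
    return np.concatenate(r).ravel()
for cs in (C,C[:1],C[1:]):
    f=least_squares(res,[.6,0,0],args=(cs,),loss="soft_l1"); print(f.x,np.abs(res(f.x,cs)).mean())
    if cs is C: p=f.x; print(res(p,cs).reshape(-1,2).round(1).tolist())
print(world(p,np.array([[23,54,61],[-85,-54,61],[-54,54,61]])/1e3).round(4),"yaw deg",np.degrees(p[2]))
print(arm.observe()["tcp_pos"],arm.observe()["tcp_rot"])
E
python3 fit.py
```

```text
[ 0.54521634  0.06788602 -0.19207502] 0.9296019041228942
[[-0.6, -0.4], [0.3, -0.5], [1.4, -0.6], [1.6, -0.2], [1.4, 0.7], [-0.9, 0.3], [1.9, -0.6], [-1.4, -1.8], [-0.1, 0.3], [-0.5, 1.4], [1.5, -1.8], [-1.4, -1.0], [-0.8, -0.8], [-0.5, -0.9], [1.5, 0.3], [1.3, 1.2], [-0.9, 0.9], [-0.2, -1.9], [0.1, 1.2], [-0.4, -1.4], [-2.1, 0.2], [-0.3, -1.7], [-0.5, 2.2], [-0.3, -0.5]]
[ 0.54422695  0.06801097 -0.18794622] 0.8854082196822052
[ 0.5458471   0.06805865 -0.19618407] 0.8631353653815843
[[0.5781 0.1165 0.061 ]
 [0.4515 0.0311 0.061 ]
 [0.5025 0.1312 0.061 ]] yaw deg -11.005087984324454
[0.20070668 0.53852165 0.23082365] [-3.14052906e+00 -2.26334620e-05  2.78482445e+00]
```

```bash
python3 -m crank '[[[0,0,0],-4.7],[[0,0,0],-4.7],[[-20,-15,0],0],[[-25,-19,0],0],[[-25,-19,0],0],[[-25,-19,0],0],[[-25,-19,0],0],[[-25,-19,0],0],[[-25,-19,0],0],[[-25,-19,0],0]]' 0 30; python3 -m crank '[[[-25,-19,0],0],[[-25,-19,0],0],[[-25,-19,0],0],[[-25,-19,0],0],[[-25,-19,0],0],[[-25,-19,0],0],[[-25,-19,0],0],[[-25,-19,0],0],[[-25,-19,0],0],[[-20,-15,0],0]]'
```

```text
clock: 1.2
tcp_pos: [0.3645, 0.3551, 0.2312]
tcp_rot: [-3.142, -0.0, 2.949]
ft_force: [0.9, 1.0, 0.4]
opening: -0.0004
grasp_force: 0.0
clock: 2.2
tcp_pos: [0.5697, 0.1252, 0.2311]
tcp_rot: [-3.141, -0.0, 2.948]
ft_force: [0.2, 0.1, 0.4]
opening: -0.0001
grasp_force: 0.0
```

```bash
cat > go.py <<'E'
import sys,numpy as np
from scipy.spatial.transform import Rotation as R
from cell import arm
W={"r":[.5781,.1165],"s":[.4515,.0311],"t":[.5025,.1312]}
s=arm.observe(); M=R.from_euler("xyz",s["tcp_rot"])
print(s["clock"],s["tcp_pos"].round(4),np.degrees(s["tcp_rot"]).round(2),"F",s["ft_force"].round(2),"op",s["opening"])
for k in sys.argv[1:]: print(k,(M.inv().apply(np.r_[W[k],0.1]-s["tcp_pos"])*1e3).round(1),"mm tool to z=.1; turn", (np.degrees(s["tcp_rot"][2])-169).round(2))
E
python3 go.py r
```

```text
2.2 [0.5697 0.1252 0.2311] [-1.7999e+02 -1.0000e-02  1.6891e+02] F [0.17 0.13 0.42] op -9.382442559154148e-05
r [-10.   -6.9 131.1] mm tool to z=.1; turn -0.09
```

```bash
python3 -m crank '[[[0,0,0],0],[[0,0,0],0],[[0,0,30],0],[[0,0,40],0],[[0,0,40],0],[[0,0,20],0],[[0,0,0],0],[[0,0,0],0]]'; python3 go.py r
```

```text
clock: 3.0
tcp_pos: [0.5687, 0.1276, 0.102]
tcp_rot: [3.141, 0.0, 2.95]
ft_force: [-0.2, 0.2, 0.1]
opening: -0.0002
grasp_force: 0.0
3.0 [0.5687 0.1276 0.102 ] [1.7997e+02 2.0000e-02 1.6902e+02] F [-0.23  0.22  0.1 ] op -0.00023414967888252066
r [-11.4  -9.1   2. ] mm tool to z=.1; turn 0.02
```

```bash
python3 -m crank '[[[-6,-4.5,0],0],[[-5.5,-4.5,10],0],[[0,0,10],0],[[0,0,5],0],[[0,0,0],0],[[0,0,0],0]]'; python3 go.py r; python3 - <<'E'
from cell import cams
import cv2,numpy as np
a=cams.read_camera("top")["pixels"][120:280,175:335,::-1];b=cams.read_camera("side")["pixels"][100:260,150:350,::-1]
cv2.imwrite("pics/c1.png",np.hstack([cv2.resize(x,(400,400) if i==0 else (400,400)) for i,x in enumerate((a,b[:,0:160]))]))
E
```

```text
clock: 3.6
tcp_pos: [0.5781, 0.1157, 0.076]
tcp_rot: [-3.142, -0.001, 2.949]
ft_force: [0.7, -0.4, 0.6]
opening: 0.0001
grasp_force: 0.0
3.6 [0.5781 0.1157 0.076 ] [-1.8000e+02 -3.0000e-02  1.6896e+02] F [ 0.74 -0.39  0.61] op 0.00012349258183384936
r [  0.2   0.8 -24. ] mm tool to z=.1; turn -0.04
```

View pics/c1.png

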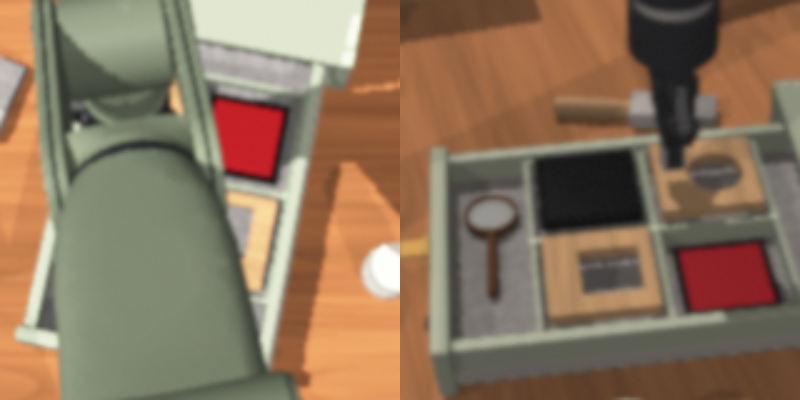

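```bash
python3 -m crank '[[[0,0,4],0],[[0,0,3],0],[[0,0,3],0],[[0,0,2],0],[[0,0,2],0],[[0,0,2],0],[[0,0,2],0],[[0,0,0],0]]'; python3 -m crank '[[[0,0,2],0],[[0,0,2],0],[[0,0,1],0],[[0,0,1],0],[[0,0,0],0],[[0,0,0],0]]'
```

```text
clock: 4.5
tcp_pos: [0.5783, 0.1157, 0.0582]
tcp_rot: [3.141, 0.0, 2.949]
ft_force: [-0.5, -0.4, -0.1]
opening: 0.0001
grasp_force: 0.0
clock: 5.1
tcp_pos: [0.5783, 0.1157, 0.0521]
tcp_rot: [3.141, 0.0, 2.949]
ft_force: [0.7, 0.9, -0.1]
opening: -0.0005
grasp_force: 0.3
```

```bash
python3 -m crank '[[[0,0,1.5],0],[[0,0,1.5],0]]';python3 -m crank '[[[0,0,1],0],[[0,0,0],0],[[0,0,0],0],[[0,0,0],0]]'; python3 - <<'E'
from cell import cams
import cv2,numpy as np
b=cams.read_camera("side")["pixels"][100:260,150:350,::-1]
cv2.imwrite("pics/c2.png",cv2.resize(b[20:120],(800,400),interpolation=cv2.INTER_CUBIC))
E
```

```text
clock: 5.3
tcp_pos: [0.5783, 0.1157, 0.0494]
tcp_rot: [3.141, 0.0, 2.949]
ft_force: [-0.7, 0.4, 2.8]
opening: 0.0001
grasp_force: 1.3
clock: 5.7
tcp_pos: [0.5783, 0.1157, 0.0481]
tcp_rot: [3.142, -0.0, 2.949]
ft_force: [-0.1, -0.4, -0.7]
opening: -0.0
grasp_force: 0.1
```

View pics/c2.png

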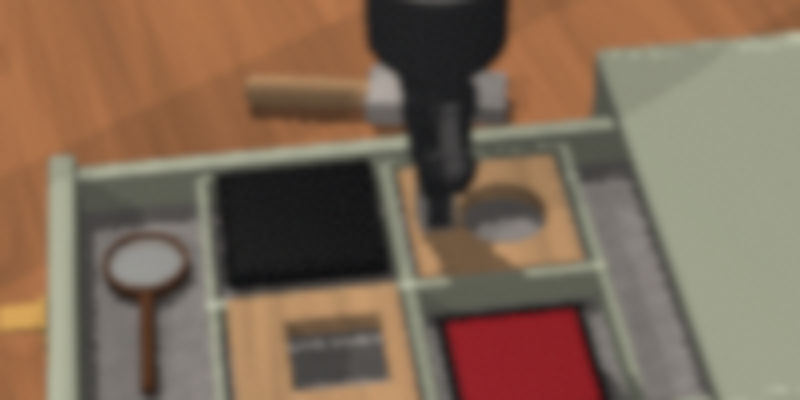

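The round frame is now level with the well walls. The fingertip is at about (437,225), inside the wide bar, so I'm lifting and moving on.

```bash
python3 -m crank '[[[0,0,-5],0],[[0,0,-20],0],[[0,0,-30],0],[[0,0,-20],0],[[0,0,0],0],[[0,0,0],0]]'; python3 go.py s
```

```text
clock: 6.35
tcp_pos: [0.5781, 0.1156, 0.1234]
tcp_rot: [3.141, 0.0, 2.949]
ft_force: [0.7, -0.7, -0.5]
opening: 0.0002
grasp_force: 0.0
6.35 [0.5781 0.1156 0.1234] [1.7999e+02 2.0000e-02 1.6896e+02] F [ 0.7  -0.74 -0.54] op 0.00019105567604394156
s [ 108.1 -107.2   23.4] mm tool to z=.1; turn -0.04
```

```bash
python3 -m crank '[[[16,-16,0],0],[[20,-20,0],0],[[20,-20,0],0],[[20,-20,0],0],[[20,-20,0],0],[[12,-11,0],0],[[0,0,0],0],[[0,0,0],0],[[0,0,0],0]]'; python3 go.py s
```

```text
clock: 7.25
tcp_pos: [0.4527, 0.0317, 0.123]
tcp_rot: [3.141, 0.0, 2.949]
ft_force: [-0.4, 0.1, 0.9]
opening: 0.0004
grasp_force: 0.0
7.25 [0.4527 0.0317 0.123 ] [1.7998e+02 1.0000e-02 1.6897e+02] F [-0.44  0.14  0.88] op 0.00038418703332076875
s [ 1.1 -0.9 23. ] mm tool to z=.1; turn -0.03
```

```bash
python3 -m crank '[[[1,-1,15],0],[[0,0,20],0],[[0,0,12],0],[[0,0,0],0],[[0,0,0],0]]'; python3 go.py s; python3 - <<'E'
from cell import cams
import cv2,numpy as np
b=cams.read_camera("side")["pixels"][140:240,150:350,::-1]
cv2.imwrite("pics/c3.png",cv2.resize(b,(800,400),interpolation=cv2.INTER_CUBIC))
E
```

```text
clock: 7.75
tcp_pos: [0.4513, 0.0309, 0.0762]
tcp_rot: [3.141, -0.0, 2.949]
ft_force: [0.2, 1.3, -0.0]
opening: -0.0003
grasp_force: 0.0
7.75 [0.4513 0.0309 0.0762] [179.99  -0.   168.99] F [ 0.18  1.34 -0.03] op -0.0003126340121444404
s [ -0.1   0.2 -23.8] mm tool to z=.1; turn -0.01
```

View pics/c3.png

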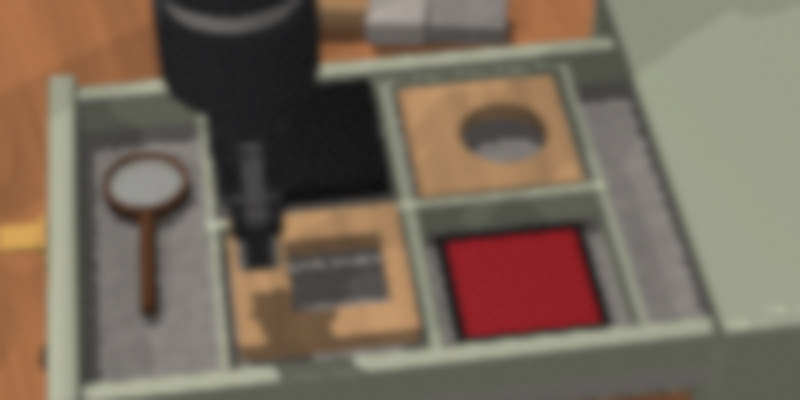

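The round frame at (490,130) sits flush. The fingertip at (260,262) hangs over the wide bar of the square frame, so I'm pressing down.

```bash
python3 -m crank '[[[0,0,4],0],[[0,0,3],0],[[0,0,3],0],[[0,0,2],0],[[0,0,2],0],[[0,0,2],0],[[0,0,2],0],[[0,0,0],0]]'; python3 -m crank '[[[0,0,2],0],[[0,0,2],0],[[0,0,1.5],0],[[0,0,1.5],0]]'; python3 -m crank '[[[0,0,1.5],0],[[0,0,1.5],0]]'; python3 -m crank '[[[0,0,0],0],[[0,0,0],0],[[0,0,0],0]]'
```

```text
clock: 8.6
tcp_pos: [0.4506, 0.0306, 0.0582]
tcp_rot: [3.142, -0.0, 2.949]
ft_force: [0.0, -0.1, 0.0]
opening: -0.0001
grasp_force: 0.0
clock: 9.0
tcp_pos: [0.4507, 0.0306, 0.0513]
tcp_rot: [3.141, 0.0, 2.949]
ft_force: [-1.2, 0.4, 2.1]
opening: -0.0002
grasp_force: 1.4
clock: 9.2
tcp_pos: [0.4507, 0.0305, 0.0482]
tcp_rot: [3.141, 0.0, 2.949]
ft_force: [-0.6, 0.2, 2.9]
opening: 0.0001
grasp_force: 1.4
clock: 9.5
tcp_pos: [0.4505, 0.0306, 0.0481]
tcp_rot: [3.142, -0.0, 2.949]
ft_force: [1.0, 1.0, -0.6]
opening: 0.0001
grasp_force: 0.0
```

```bash
python3 -m crank '[[[0,0,-5],0],[[0,0,-20],0],[[0,0,-30],0],[[0,0,-20],0],[[0,0,0],0],[[0,0,0],0]]'; python3 go.py t; python3 - <<'E'
from cell import cams
import cv2,numpy as np
b=cams.read_camera("side")["pixels"][140:240,150:350,::-1]
cv2.imwrite("pics/c4.png",cv2.resize(b,(800,400),interpolation=cv2.INTER_CUBIC))
E
```

```text
clock: 10.1
tcp_pos: [0.4505, 0.0306, 0.1234]
tcp_rot: [3.141, 0.001, 2.949]
ft_force: [0.6, -0.8, -0.8]
opening: 0.0001
grasp_force: 0.0
10.1 [0.4505 0.0306 0.1234] [1.7999e+02 3.0000e-02 1.6896e+02] F [ 0.59 -0.78 -0.75] op 5.9730495122227315e-05
t [-31.8 108.7  23.5] mm tool to z=.1; turn -0.04
```

View pics/c4.png

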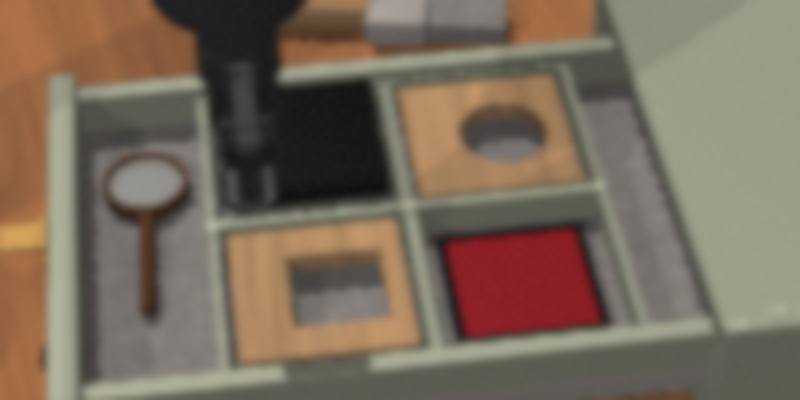

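The square frame at (325,290) is flush. The ruby slide and the magnifier haven't moved. Next is the tin carrier.

```bash
python3 -m crank '[[[-5,16,0],0],[[-6,20,0],0],[[-6,20,0],0],[[-6,20,0],0],[[-6,20,0],0],[[-3,13,0],0],[[0,0,0],0],[[0,0,15],0],[[0,0,20],0],[[0,0,12],0]]'; python3 -m crank '[[[0,0,0],0],[[0,0,4],0],[[0,0,3],0],[[0,0,3],0],[[0,0,2],0],[[0,0,2],0],[[0,0,2],0],[[0,0,2],0],[[0,0,0],0]]'; python3 go.py t
```

```text
clock: 11.15
tcp_pos: [0.5013, 0.1304, 0.0747]
tcp_rot: [-3.14, -0.003, 2.949]
ft_force: [-0.7, -0.7, 0.4]
opening: -0.0
grasp_force: 0.0
clock: 12.05
tcp_pos: [0.503, 0.1315, 0.0582]
tcp_rot: [3.141, 0.0, 2.949]
ft_force: [1.0, 0.2, 0.3]
opening: 0.0001
grasp_force: 0.2
12.05 [0.503  0.1315 0.0582] [1.7999e+02 1.0000e-02 1.6896e+02] F [0.96 0.23 0.26] op 5.968068383995022e-05
t [  0.4  -0.3 -41.8] mm tool to z=.1; turn -0.04
```

```bash
python3 -m crank '[[[0,0,2],0],[[0,0,2],0],[[0,0,1.5],0],[[0,0,1.5],0]]'; python3 -m crank '[[[0,0,1.5],0],[[0,0,1.5],0]]'; python3 -m crank '[[[0,0,0],0],[[0,0,0],0],[[0,0,0],0]]';  python3 -m crank '[[[0,0,-5],0],[[0,0,-20],0],[[0,0,-30],0],[[0,0,-40],0],[[0,0,-40],0],[[-10,30,0],0],[[-10,35,0],0],[[-10,35,0],0],[[-10,35,0],0],[[-10,35,0],0]]'; python3 -m crank '[[[0,35,0],0],[[0,35,0],0],[[0,20,0],0],[[0,0,0],0],[[0,0,0],0]]';python3 - <<'E'
from cell import cams
import cv2,numpy as np
b=cams.read_camera("side")["pixels"][120:300,130:370,::-1]
cv2.imwrite("pics/c5.png",cv2.resize(b,(800,600),interpolation=cv2.INTER_CUBIC))
E
```

```text
clock: 12.45
tcp_pos: [0.503, 0.1314, 0.0512]
tcp_rot: [3.141, 0.0, 2.949]
ft_force: [-0.6, 0.3, 3.5]
opening: -0.0001
grasp_force: 1.3
clock: 12.65
tcp_pos: [0.503, 0.1314, 0.0482]
tcp_rot: [3.141, 0.0, 2.949]
ft_force: [-1.1, 0.7, 3.8]
opening: 0.0002
grasp_force: 1.3
clock: 12.95
tcp_pos: [0.5027, 0.1313, 0.0481]
tcp_rot: [-3.141, -0.0, 2.949]
ft_force: [0.4, -0.7, 0.8]
opening: -0.0001
grasp_force: 0.0
clock: 13.95
tcp_pos: [0.5849, 0.2899, 0.1837]
tcp_rot: [3.141, 0.0, 2.949]
ft_force: [1.5, 0.0, 0.1]
opening: -0.0003
grasp_force: 0.0
clock: 14.45
tcp_pos: [0.6014, 0.3767, 0.183]
tcp_rot: [-3.14, -0.001, 2.949]
ft_force: [0.1, -0.2, 0.4]
opening: 0.0001
grasp_force: 0.0
```

View pics/c5.png

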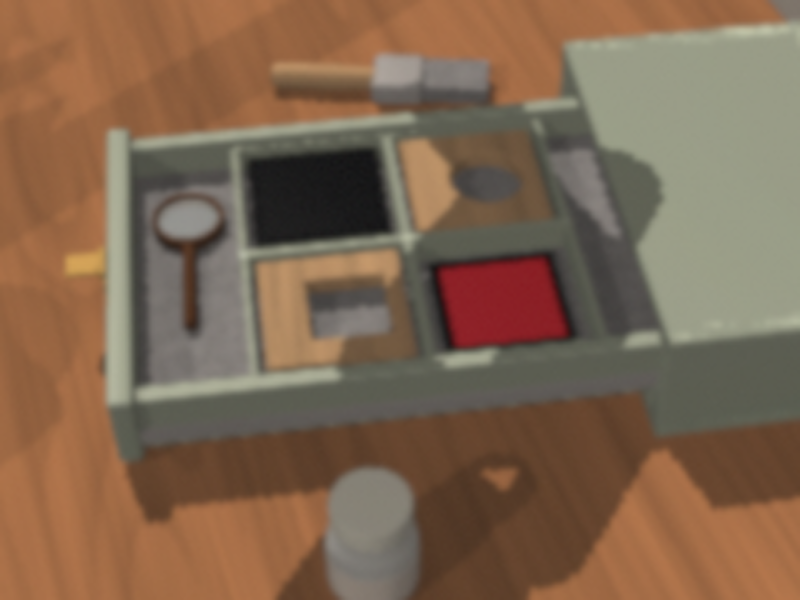

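All three pieces are flush: tin at (318,195), round frame at (480,180), square frame at (335,310). The ruby slide and the bystanders are undisturbed and the hand is clear.

```bash
python3 -c "
from cell import arm
print(arm.job_done())"
```

```text
the job is handed in; nothing more can be done
None
```

I pressed the round frame, the square frame and the tin carrier flush in that order; the last picture shows the ruby slide and bystanders undisturbed, the hand is clear, and I handed the job in at about 14.5 s (no verdict was returned).

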